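Fold up the pot trivet and lock it in its cradle

TASK

The folding pot trivet stands open on the grey mat: fold it up flat in order, first its outer arm fully in against the middle arm while the middle arm still stands well open, then the middle arm fully in against the heavy base bar. Then pick up the folded trivet, lower it (do not drop it) the right way up and flat into the tray-like cradle, let go, and swing the cradle's keeper lever fully shut across it. Leave the bottle, mug, bowl and jar standing where they are.

Things in the scene. Friction and masses are not known exactly. Their poses are not given: they have to be found in the camera images.
- trivet: Trivet's base bar: dark metal, 180 x 22 x 30 mm high, about 0.6 kg (arms 0.1 kg more), loose on a 3 mm grey mat; slides at about 3 N. Origin: centre of its underside; x along the bar, z up. At its +x end a 10 mm high foot reaches to +y and carries the middle arm's vertical pin at (80, 36) mm in this frame.
- trivet_mid (a point): Centre of the folded packet's underside, at (0, 16, 0) mm in the base bar's frame, same axes. Folded, base bar, outer arm and middle arm lie side by side in this order (2 mm gaps): a packet 180 mm long (x -90 to 90 in the bar's frame), 54 mm wide (y -11 to 43), 30 mm high, to be gripped across its width.
- middle_arm (a joint): Angle (rad) of the middle arm, a wooden bar 14 mm wide, 30 mm high, about its pin on the base. 0 = folded parallel to the base bar (stop), pointing to its -x; grows to 2.0 swinging out clockwise from above: in the base frame it points along (-cos q, sin q). Starts 1.0 to 1.6. Stays where left (0.06 Nm friction).
- middle_end (a point): Top of the middle arm's far end, on its centre line, 155 mm from its pin, 30 mm above its underside. x axis points back to that pin, z up. A low ear here carries the outer arm's pin, 16 mm off the centre line on the inside of the fold (-y of this point).
- outer_arm (a joint): Angle (rad) of the outer arm, a wooden bar 14 mm wide, 30 mm high. 0 = folded parallel to the middle arm, on the side facing the base bar (stop), tip towards the middle arm's pin; grows to 2.2, clockwise from above: in the base frame it points along (cos s, -sin s), s = middle + outer angle. Starts 0.9 to 1.8. Stays where left (0.02 Nm). If left open it blocks the middle arm.
- outer_end (a point): Top of the outer arm's tip, on its centre line, 120 mm from its pin, 30 mm above its underside. x axis points along the arm from pin to tip, z up.
- holder: Cradle: low aluminium tray fixed to the worktop, 202 x 74 mm outside, 5 mm walls 18 mm high, 6 mm floor; pocket 192 x 64 mm, 12 mm deep. The packet fits either way round; gripped 14 mm or more above its underside the fingers clear the walls. Origin: centre of underside; x along the tray, z up. A pillar outside its +y wall at (55, 50) mm carries the keeper.
- pocket (a point): Centre of the pocket's floor, 6 mm over the worktop; axes as the cradle.
- keeper (a joint): Angle (rad) of the keeper, a flat steel lever 90 mm from pin to knob, 16 mm wide, swinging level on a pin at (55, 50) mm in the cradle's frame, 3 mm above a seated packet. 0 = shut across the pocket (stop), pointing to the cradle's -y; grows to 2.4 counter-clockwise from above: it points along (sin q, -cos q). Starts 1.5 to 2.1, clear of the pocket. Stays where left (0.04 Nm).
- keeper_knob (a point): Top centre of the black upright knob at the keeper's free end, 16 mm diameter, 30 mm tall (from 48 to 78 mm over the worktop), 90 mm from the keeper's pin.
- bottle: Bystander: green plastic washing-up bottle, 60 mm diameter, 190 mm tall; origin centre of the underside.
- mug: Bystander: white mug, 76 mm diameter (handle reaches 74 mm from its axis), 85 mm tall; origin centre of the underside.
- bowl: Bystander: red bowl, 110 mm diameter, 50 mm tall; origin centre of the underside.
- jar: Bystander: glass jar with a steel lid, 66 mm diameter, 100 mm tall; origin centre of the underside.

How it is judged:
By the outcome, as a careful person would: the job done as asked, in the order asked, and still so for the second after the job is handed in, with the robot touching nothing.
It also fails if it takes over 70 s, if anything falls off the work surface, if the arm or the gripper's body presses on something with over 40 N, if the wrist force passes 120 N, or if a joint passes its speed limit or range.

ROBOT

A 6-joint arm with a two-finger parallel gripper is mounted at the origin on the work surface. World frame = base frame: x ahead of the robot, y to its left, z up, the work surface at z = 0. Lengths are in m, angles in degrees, forces in N, time in s.
With the tool pointing down it reaches from about 0.25 to 0.725 m from the base axis. Payload 9.7 kg.
Tool frame: the origin (TCP) lies between the finger pads; the fingertips stand 25 mm ahead of it and the grasp point (between the pads) lies 6 mm ahead of it; z points along the fingers, y is the line along which they close (so a half turn about z gives the same grasp; the last joint's range is limited). The gripper opens to 85 mm and grips with 20 to 120 N. Pads are 22 mm wide; open, the fingers measure 114 mm over their backs; the gripper's body (76 mm by 85 mm) begins 54 mm behind the grasp point. The pads swing forward as they close: fully open they stand 13 mm farther back than shut.
Start: joints at [-63.484, 4.979, 10.078, 95.1, 0, 90], TCP at [0.246, -0.492, 0.256] pointing down, gripper open.
Joint ranges: [-179.16, 179.16], [-48.56, 103.87], [-65.8, 70.77], [-126.05, 130.52], [-82.76, 87.17], [-180, 180]. Speed limits (degrees/s): [127.2, 127.2, 147.25, 180, 180, 180].

INTERFACE

Orientations are given as [roll, pitch, yaw] about the fixed x, y, z axes, in that order (R = Rz(yaw) Ry(pitch) Rx(roll)).
In Python, from workcell import bot gives the robot as it stands.
- The arm moves only by the shell command python3 drive.py 'ROWS' [FORCE]. ROWS is a JSON list of rows, 1 to 5 of them, each of 5 numbers: dx, dy, dz in m, then a turn about the tool's z in degrees, then the finger opening in m; each row is the pose to reach, as a shift and turn from the pose commanded when the command began, along the tool's axes at that moment; what a row does not reach only later rows make up. A row lasts 1/12 s, in which the tool goes at most 0.0417 m and 7.16 degrees, less where a joint would pass 70% of its speed; a pose out of reach is approached as far as the arm can. The fingers move at their own pace and stop on an object; FORCE is the grip in N (left out, the last holds). Time passes only in rows, so rows that do not move let the fingers close. It prints the time, the measured TCP pose, the force, the opening and the grip force at its end. Input that does not fit is refused with a message, and nothing moves.
- bot.get_obs(): the state, without advancing time (a new reading comes with each control period).
- bot.camera(name): name is "scene" or "side" or "wrist"; returns the picture (480x640x3 uint8, blue, green, red); there is no depth.
- bot.camera_info(name): a dict with "mtx" (3x3 intrinsics, pixels), "k1" (the pictures are not rectified: a ray, as slopes to the right and down, at radius r is drawn at 1 + k1 r^2 times it, then the intrinsics apply), "extrinsics" (4x4, takes a point from camera to world coordinates). Camera axes: x right, y down, z forward; pixel columns grow to the right and rows downward; lengths in m; the calibration is good to about 2 mm. A picture is of the moment at which its call begins: read the wrist's pose just before it. camera_info takes no time and is no camera call; for the wrist camera it gives the pose at the moment of the call.
- bot.job_done(): hands the job in; it is judged then, once.
The state is a dict: "time": time; "q": joint angles; "qd": joint speeds; "joint_efforts": joint torques, N m; "ee_pos": TCP position; "tcp_rot": TCP orientation; "wrist_force": force on the tool from outside, world axes, zero at the start; "torque": the same for the moment, N m; "opening": finger opening in m; "grasp_force": force on a finger pad.
Only numpy, scipy, OpenCV 4.12 (cv2) and the standard library are available. Lean on these libraries where they do the work, as an engineer would, in place of code of your own. Each camera call takes 0.05 s, during which the arm holds its last target. There are 200 camera calls.

## Working session

There is one attempt and no reset: what is moved stays moved. The work goes in short steps, Python scripts to look and compute and a shell command to move; the robot and the scene stay as the last step left them, time stands still between calls to the robot, and variables do not carry over. Pictures are saved under pics/ and viewed, at most 10 in all, crops included, and the job is handed in when it is done.

```bash
ls; mkdir -p pics
cat > h.py <<'E'
import numpy as np, cv2
from workcell import bot
def snap(n,f):
    i=bot.camera_info(n); im=bot.camera(n); cv2.imwrite('pics/'+f,im); return im,i
def ray(i,u,v):
    M=np.array(i["mtx"]);E=np.array(i["extrinsics"])
    p=cv2.undistortPoints(np.array([[[u,v]]],float),M,np.array([i["k1"],0,0,0.])).ravel()
    return E[:3,3],E[:3,:3]@np.array([p[0],p[1],1])
def onz(i,u,v,z):
    o,d=ray(i,u,v); return o+d*(z-o[2])/d[2]
def proj(i,P):
    M=np.array(i["mtx"]);E=np.array(i["extrinsics"]);c=E[:3,:3].T@(np.array(P)-E[:3,3])
    x=c[:2]/c[2];x=x*(1+i["k1"]*(x@x));return M[:2,:2]@x+M[:2,2]
E
python3 - <<'E'
from h import *
for n in("scene","side","wrist"):
    im,i=snap(n,n+'0.png');print(n,i["k1"],np.round(i["mtx"],1).tolist(),np.round(i["extrinsics"],3).tolist())
print(bot.get_obs())
E
```

```text
drive.py
pics
workcell.py
scene -0.1952560586741728 [[587.4, 0.0, 321.3], [0.0, 587.4, 237.5], [0.0, 0.0, 1.0]] [[-0.509, 0.439, -0.74, 1.676], [0.86, 0.284, -0.423, 0.646], [0.024, -0.852, -0.523, 0.883], [0.0, 0.0, 0.0, 1.0]]
side -0.05491809880605771 [[578.5, 0.0, 324.4], [0.0, 578.5, 246.8], [0.0, 0.0, 1.0]] [[0.992, -0.076, 0.096, 0.403], [-0.122, -0.56, 0.82, -1.226], [-0.009, -0.825, -0.565, 0.903], [0.0, 0.0, 0.0, 1.0]]
wrist 0.010501970579421531 [[378.8, 0.0, 317.3], [0.0, 378.8, 238.9], [0.0, 0.0, 1.0]] [[0.446, -0.85, -0.279, 0.316], [-0.895, -0.424, -0.138, -0.457], [-0.001, 0.311, -0.95, 0.374], [0.0, 0.0, 0.0, 1.0]]
{'time': 0.15, 'q': array([-6.34826755e+01,  5.00382754e+00,  1.00440501e+01,  9.51009947e+01,
       -2.81691712e-04,  8.99993820e+01]), 'qd': array([ 0.05192396, -0.07888625,  0.07516427, -0.0115793 , -0.087479  ,
       -0.03844096]), 'joint_efforts': array([-8.31391153e-04, -5.20762396e+01,  4.65045798e+01,  1.38642458e-02,
       -1.18339855e-05,  1.04153435e-05]), 'ee_pos': array([ 0.24548309, -0.49199316,  0.25573879]), 'tcp_rot': array([-1.79939228e+02,  2.81036062e-04,  2.65179428e+01]), 'wrist_force': array([-0.0050953 ,  0.09670685,  0.1524193 ]), 'torque': array([0.01426615, 0.05303245, 0.03587428]), 'grasp_force': 0.0, 'opening': 0.08532738529899196}
```

View pics/scene0.png

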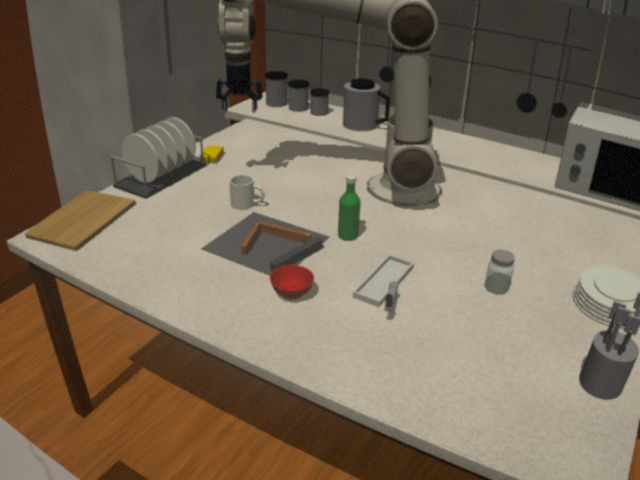

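View pics/side0.png

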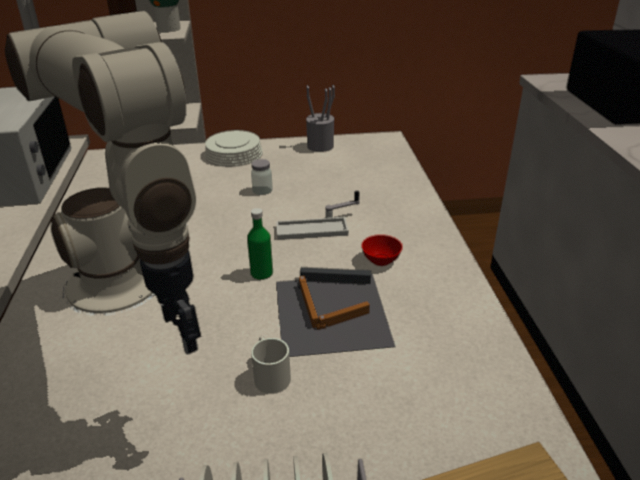

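The scene picture shows the mat at about (265,243), with bottle (349,215), bowl (292,283) and tray (385,280). In the side view, the base bar runs (300,272)-(371,276). The middle arm runs (303,282)-(318,325), the outer arm ends at (368,307), and the knob is at (357,196).

Run:
```python
from h import *
s=bot.camera_info("side");c=bot.camera_info("scene")
for n,u,v,z in [("barL",301,270,.033),("barR",371,272,.033),("midpin",303,281,.033),("elbow",318,323,.033),("tip",368,306,.033),("trayL",276,228,.018),("trayR",347,226,.018),("pillar",329,210,.045),("knob",357,193,.078),("bottle",261,275,0),("mug",271,385,0),("bowl",382,262,0)]:
    print(n,onz(s,u,v,z).round(3))
for n,u,v,z in [("bottle",348,237,0),("bowl",292,294,0),("mug",242,205,0),("jar",498,288,0),("knob",392,286,.078)]: print("scene",n,onz(c,u,v,z).round(3))
```

```text
barL [ 0.48  -0.059  0.033]
barR [ 0.653 -0.09   0.033]
midpin [ 0.481 -0.104  0.033]
elbow [ 0.5   -0.261  0.033]
tip [ 0.621 -0.218  0.033]
trayL [0.429 0.17  0.018]
trayR [0.631 0.154 0.018]
pillar [0.585 0.204 0.045]
knob [0.672 0.234 0.078]
bottle [ 0.379 -0.022  0.   ]
mug [ 0.386 -0.401  0.   ]
bowl [ 0.7   -0.008  0.   ]
scene bottle [ 0.382 -0.005  0.   ]
scene bowl [ 0.697  0.007 -0.   ]
scene mug [ 0.393 -0.379  0.   ]
scene jar [0.392 0.445 0.   ]
scene knob [0.633 0.243 0.078]
```

```bash
python3 drive.py '[[0.038,-0.016,0,5.3,0.085],[0.076,-0.032,0,10.6,0.085],[0.114,-0.048,0,15.9,0.085],[0.153,-0.065,0,21.2,0.085],[0.191,-0.081,0,26.5,0.085]]'
python3 drive.py '[[0.027,-0.031,0,0,0],[0.054,-0.062,0,0,0],[0.081,-0.093,0,0,0],[0.107,-0.124,0,0,0],[0.134,-0.155,0,0,0]]'
python3 drive.py '[[0,0,0,0,0],[0,0,0,0,0]]'
python3 - <<'E'
from h import *
im,i=snap("wrist","w1.png");snap("side","s1.png")
E
```

```text
time: 0.57
ee_pos: [0.3807, -0.3331, 0.2561]
tcp_rot: [-180.0, 0.0, -0.3]
wrist_force: [1.2, -0.4, 0.3]
opening: 0.0847
grasp_force: 0.0
time: 0.98
ee_pos: [0.5148, -0.1778, 0.2562]
tcp_rot: [180.0, 0.0, 0.0]
wrist_force: [0.5, -0.6, 0.6]
opening: 0.0252
grasp_force: 0.0
time: 1.15
ee_pos: [0.5149, -0.1779, 0.2556]
tcp_rot: [-180.0, 0.1, 0.2]
wrist_force: [-0.5, -0.3, 0.2]
opening: 0.0008
grasp_force: 0.0
```

View pics/w1.png

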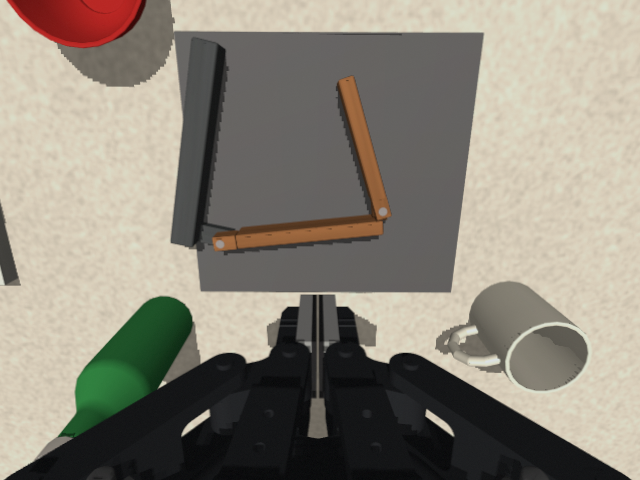

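The wrist view shows the bar from (208,40) to (181,244), the middle arm from pin (220,244) to end (383,229), and the outer arm from pin (383,212) to tip (347,80). The bowl is at upper left, the bottle at lower left and the mug at right.

Run:
```python
from h import *
i=bot.camera_info("wrist")
P={n:onz(i,u,v,.033) for n,u,v in [("barF1",193,39),("barF2",217,41),("barN1",172,243),("barN2",190,246),("mpin",220,244),("mend",383,227),("opin",383,212),("otip",347,78)]}
for n in P: print(n,P[n].round(4))
a=lambda p,q:np.degrees(np.arctan2(*(P[q]-P[p])[1::-1]))
print("bar yaw",a("barF1","barN1"),a("mpin","mend"),a("opin","otip"), np.linalg.norm(P["mpin"]-P["mend"]),np.linalg.norm(P["opin"]-P["otip"]),np.linalg.norm(P["barF1"]-P["barN1"]))
```

```text
barF1 [ 0.6501 -0.0806  0.033 ]
barF2 [ 0.6488 -0.0998  0.033 ]
barN1 [ 0.4767 -0.0428  0.033 ]
barN2 [ 0.4737 -0.0595  0.033 ]
mpin [ 0.4757 -0.0882  0.033 ]
mend [ 0.4926 -0.2423  0.033 ]
opin [ 0.5071 -0.2415  0.033 ]
otip [ 0.6215 -0.2053  0.033 ]
bar yaw 167.70823496320364 -83.72921832629923 17.581947397382788 0.15504232236656137 0.1199525321360084 0.17750131731025273
```

```bash
python3 drive.py '[[0.026,0.026,0,0,0],[0.052,0.052,0,0,0],[0.077,0.077,0,0,0],[0.077,0.077,0.040,0,0],[0.077,0.077,0.08,0,0]]' >/dev/null
python3 drive.py '[[0,0,0.04,0,0],[0,0,0.08,0,0],[0,0,0.115,0,0],[0,0,0.139,0,0],[0,0,0.139,0,0]]'
python3 drive.py '[[0.003,-0.010,0,0,0],[0.003,-0.020,0,0,0],[0.001,-0.032,0,0,0],[-0.003,-0.044,0,0,0],[-0.007,-0.056,0,0,0]]'
python3 drive.py '[[-0.006,-0.007,0,0,0],[-0.012,-0.013,0,0,0],[-0.018,-0.019,0,0,0],[-0.023,-0.025,0,0,0],[-0.028,-0.030,0,0,0]]'
python3 drive.py '[[-0.008,-0.004,0,0,0],[-0.016,-0.008,0,0,0],[-0.024,-0.011,0,0,0],[-0.032,-0.013,0,0,0],[-0.040,-0.014,0,0,0]]'
python3 - <<'E'
from h import *
im,i=snap("wrist","w2.png")
E
```

```text
time: 2.08
ee_pos: [0.5869, -0.2569, 0.0312]
tcp_rot: [-179.8, 0.5, -0.1]
wrist_force: [0.2, -0.1, -0.8]
opening: 0.0002
grasp_force: 0.0
time: 2.5
ee_pos: [0.5844, -0.1994, 0.039]
tcp_rot: [179.9, -0.1, 0.0]
wrist_force: [-0.3, -1.0, -0.3]
opening: -0.0001
grasp_force: 0.4
time: 2.92
ee_pos: [0.5552, -0.1701, 0.0373]
tcp_rot: [-180.0, 0.0, 0.0]
wrist_force: [0.4, -0.0, -0.3]
opening: -0.0004
grasp_force: 0.3
time: 3.33
ee_pos: [0.5153, -0.1566, 0.0374]
tcp_rot: [180.0, -0.0, 0.0]
wrist_force: [1.2, -1.2, 0.0]
opening: -0.0
grasp_force: 0.8
```

View pics/w2.png

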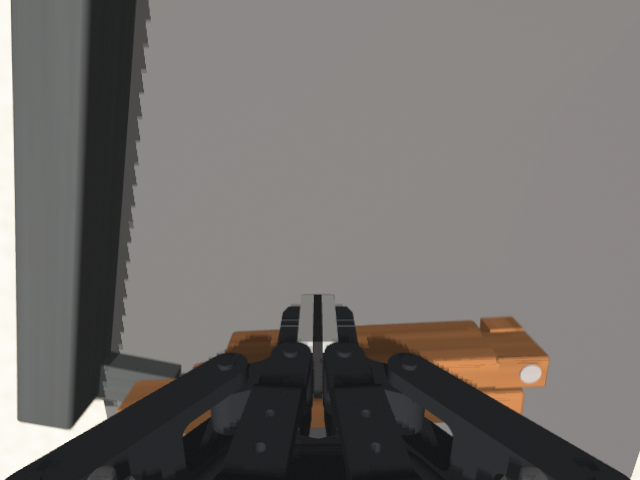

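The outer arm now lies parallel against the middle arm, with its pin at (530,373). The fingers rest against its side at (318,320). I'll nudge it a little further, then lift and check from above.

```bash
python3 drive.py '[[-0.002,0,0,0,0],[-0.004,0,0,0,0],[-0.004,0,0,0,0],[0.01,0,0,0,0],[0.01,0,0,0,0]]'
python3 drive.py '[[0,0,-0.04,0,0],[-0.02,0.01,-0.08,0,0],[-0.05,0.01,-0.11,0,0],[-0.09,0.01,-0.12,0,0],[-0.113,0.01,-0.120,0,0]]' >/dev/null
python3 drive.py '[[0,0,0,0,0],[0,0,0,0,0]]'
python3 - <<'E'
from h import *
im,i=snap("wrist","w3.png")
E
```

```text
time: 3.8
ee_pos: [0.5274, -0.1568, 0.0373]
tcp_rot: [180.0, -0.1, 0.0]
wrist_force: [0.1, -0.1, -0.2]
opening: -0.0002
grasp_force: 0.0
time: 4.38
ee_pos: [0.4123, -0.1669, 0.158]
tcp_rot: [180.0, -0.1, -0.0]
wrist_force: [1.0, 0.8, -0.9]
opening: 0.0001
grasp_force: 0.0
```

View pics/w3.png

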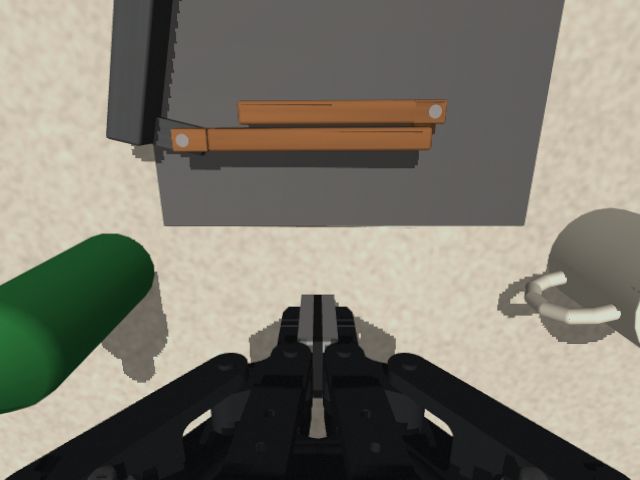

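The outer arm is fully in, from (240,111) to pin (435,111). The middle arm runs from pin (182,141) to end (431,139), with clear mat in front of it.

Run:
```python
from h import *
i=bot.camera_info("wrist")
P={n:onz(i,u,v,.033) for n,u,v in [("mpin",182,141),("mend",431,138),("oA",240,111),("opin",435,111)]}
for n in P: print(n,P[n].round(4))
a=lambda p,q:np.degrees(np.arctan2(*(P[q]-P[p])[1::-1]))
print(a("mpin","mend"),a("opin","oA"),np.linalg.norm(P["mpin"]-P["mend"]))
# tool centres along arc
p=np.array([.4757,-.0882])
for t in (-91,-75,-60,-45,-30,-20,-12.3):
    r=np.radians(t);u=np.array([np.cos(r),np.sin(r)]);n=np.array([-u[1],u[0]])
    d=.007+.011*abs(n[0])+.0145*abs(n[1]);print(t,(p+.12*u-d*n).round(4))
```

```text
mpin [ 0.4765 -0.0839  0.033 ]
mend [ 0.4783 -0.2382  0.033 ]
oA [ 0.4942 -0.121   0.033 ]
opin [ 0.4941 -0.2391  0.033 ]
-89.34093158486755 89.96389940250039 0.15425284172345483
-91 [ 0.4554 -0.2079]
-75 [ 0.4861 -0.2096]
-60 [ 0.5151 -0.204 ]
-45 [ 0.5429 -0.1908]
-30 [ 0.5671 -0.1699]
-20 [ 0.5801 -0.1522]
-12.3 [ 0.5879 -0.1367]
```

```bash
python3 drive.py '[[0.012,0.021,0.03,0,0],[0.023,0.042,0.06,0,0],[0.023,0.042,0.095,0,0],[0.023,0.042,0.121,0,0],[0.023,0.042,0.121,0,0]]'
python3 drive.py '[[0.010,0,0,0,0],[0.021,0,0,0,0],[0.031,0,0,0,0],[0.041,0.001,0,0,0],[0.051,0.001,0,0,0]]'
python3 drive.py '[[0.012,-0.001,0,0,0],[0.023,-0.003,0,0,0],[0.035,-0.007,0,0,0],[0.046,-0.012,0,0,0],[0.057,-0.019,0,0,0]]'
python3 drive.py '[[0.010,-0.008,0,0,0],[0.018,-0.015,0,0,0],[0.025,-0.022,0,0,0],[0.031,-0.030,0,0,0],[0.037,-0.039,0,0,0]]'
python3 drive.py '[[0.004,-0.006,0,0,0],[0.007,-0.012,0,0,0],[0.009,-0.016,0,0,0],[0.010,-0.019,0,0,0],[0.010,-0.019,0,0,0]]'
python3 drive.py '[[0,0.015,0,0,0.03],[0,0.015,-0.04,0,0.085],[-0.02,0,-0.08,0,0.085],[-0.06,-0.01,-0.12,0,0.085],[-0.08,-0.01,-0.14,0,0.085]]'
python3 - <<'E'
from h import *
im,i=snap("wrist","w4.png")
E
```

```text
time: 4.85
ee_pos: [0.4339, -0.2076, 0.0303]
tcp_rot: [-179.8, 0.4, 0.0]
wrist_force: [-0.9, 1.2, -0.0]
opening: 0.0004
grasp_force: 0.0
time: 5.27
ee_pos: [0.4889, -0.2098, 0.0375]
tcp_rot: [180.0, -0.1, 0.0]
wrist_force: [-1.5, -0.8, 0.6]
opening: -0.0004
grasp_force: 0.7
time: 5.68
ee_pos: [0.5451, -0.1902, 0.0363]
tcp_rot: [180.0, 0.0, 0.0]
wrist_force: [-1.7, -0.1, 0.3]
opening: 0.0002
grasp_force: 0.6
time: 6.1
ee_pos: [0.5814, -0.1509, 0.0363]
tcp_rot: [180.0, 0.0, 0.0]
wrist_force: [-1.2, -1.2, 0.3]
opening: -0.0
grasp_force: 0.5
time: 6.52
ee_pos: [0.5912, -0.1323, 0.0364]
tcp_rot: [180.0, -0.0, 0.0]
wrist_force: [0.5, -0.6, 0.2]
opening: 0.0
grasp_force: 0.0
time: 6.93
ee_pos: [0.5154, -0.1235, 0.1724]
tcp_rot: [-180.0, -0.0, 0.0]
wrist_force: [0.2, -0.7, 0.7]
opening: 0.0608
grasp_force: 0.0
```

View pics/w4.png

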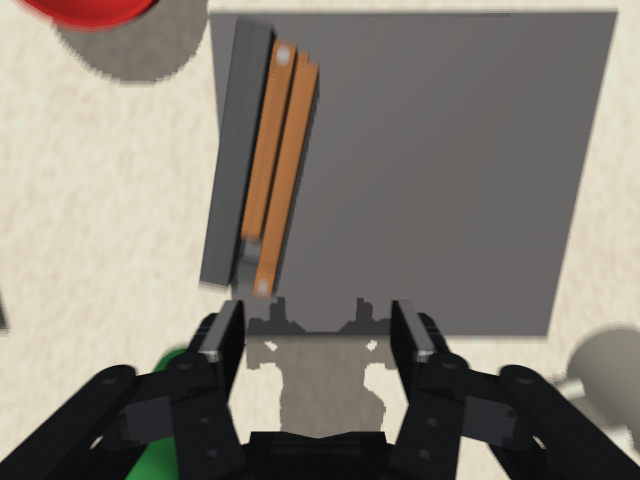

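The packet is nearly closed: bar on the left (240,20)-(215,283), outer arm pin at (283,52), middle arm pin at (263,287). The base bar may have shifted a little, so I'll measure from a still frame.

```bash
python3 drive.py '[[0,0,0,0,0.085],[0,0,0,0,0.085],[0,0,0,0,0.085]]' | head -3
python3 - <<'E'
from h import *
im,i=snap("wrist","w5.png")
hsv=cv2.cvtColor(im,cv2.COLOR_BGR2HSV)
m=cv2.inRange(hsv,(5,120,60),(20,255,255));m[330:]=0
cs,_=cv2.findContours(m,0,2)
for c in cs:
    if cv2.contourArea(c)<300: continue
    q=np.array([onz(i,*p[0],.033)[:2]*1000 for p in c],np.float32)
    r=cv2.minAreaRect(q);print(cv2.contourArea(c),np.round(r[0],1),np.round(r[1],1),round(r[2],1),np.round(cv2.boxPoints(r),1).tolist())
# bar top: rows' profile
g=cv2.cvtColor(im,cv2.COLOR_BGR2GRAY)
for v in (60,150,240): print(v,[int(x) for x in g[v,185:330:3]])
cv2.imwrite('pics/c5.png',cv2.resize(im[0:320,170:370],None,fx=1.85,fy=1.85))
E
```

```text
time: 7.23
ee_pos: [0.5161, -0.1239, 0.1701]
tcp_rot: [-180.0, 0.0, -0.0]
4848.0 [ 551.1 -101.5] [ 14.8 165.6] 77.4 [[468.70001220703125, -90.5999984741211], [630.2999877929688, -126.80000305175781], [633.5, -112.4000015258789], [472.0, -76.19999694824219]]
4117.5 [576.4 -90.9] [ 14.2 126.4] 77.0 [[513.2000122070312, -83.5999984741211], [636.4000244140625, -112.0], [639.5999755859375, -98.0999984741211], [516.4000244140625, -69.80000305175781]]
60 [115, 216, 215, 216, 212, 210, 216, 217, 215, 162, 107, 108, 108, 108, 108, 80, 82, 84, 84, 83, 82, 83, 85, 85, 85, 85, 79, 34, 51, 109, 111, 114, 112, 111, 113, 114, 34, 75, 120, 119, 113, 111, 96, 97, 105, 106, 106, 105, 106]
150 [213, 211, 212, 212, 215, 216, 215, 215, 213, 210, 211, 76, 83, 84, 83, 83, 82, 83, 83, 83, 82, 75, 27, 62, 122, 118, 113, 115, 117, 114, 67, 36, 117, 122, 120, 117, 114, 112, 88, 54, 70, 103, 103, 104, 103, 104, 103, 103, 103]
240 [215, 213, 210, 207, 208, 209, 193, 80, 84, 83, 81, 82, 80, 80, 80, 81, 71, 23, 23, 55, 103, 103, 102, 55, 55, 55, 109, 117, 113, 113, 112, 109, 66, 54, 103, 102, 102, 101, 102, 101, 102, 101, 100, 101, 101, 100, 101, 101, 101]
```

View pics/c5.png

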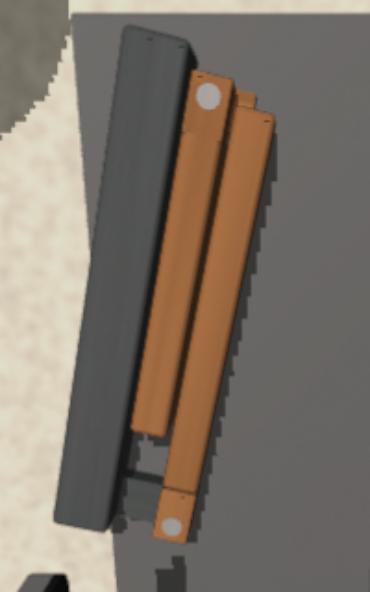

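The crop shows bar corners (122,25), (188,42), (105,531) and (54,522). The outer arm lies just beside the bar, with the middle arm beside that.

Run:
```python
from h import *
i=bot.camera_info("wrist")
C=[onz(i,170+a/1.85,b/1.85,.033)[:2] for a,b in((122,25),(188,42),(105,531),(54,522))]
print(np.round(C,4))
L=[onz(i,u,v,.033)[:2] for u,v in((214,60),(217,150),(205,240))]
R=[onz(i,u,v,.033)[:2] for u,v in((265,60),(249,150),(234,240))]
print(np.round(L,4),np.round(R,4))
d=R[2]-R[0];print(np.degrees(np.arctan2(*d[::-1])))
yaw=np.arctan2(*(C[3]-C[0]+C[2]-C[1])[::-1]);print("yaw",np.degrees(yaw))
c=np.mean(C,0);y=np.array([-np.sin(yaw),np.cos(yaw)]);print("bar c",c,"mid",c+.016*y)
```

```text
[[ 0.6513 -0.0766]
 [ 0.6466 -0.0975]
 [ 0.474  -0.0577]
 [ 0.478  -0.0378]]
[[ 0.6265 -0.0615]
 [ 0.5728 -0.0588]
 [ 0.5106 -0.0451]] [[ 0.6265 -0.0926]
 [ 0.5728 -0.0798]
 [ 0.5106 -0.0656]]
166.86630244525026
yaw 167.20676194705916
bar c [ 0.56248567 -0.06740952] mid [ 0.55894274 -0.08301232]
```

```bash
python3 drive.py '[[0.022,-0.021,0,6.4,0.085],[0.043,-0.041,0,12.8,0.085],[0.043,-0.041,0.04,12.8,0.085],[0.043,-0.041,0.08,12.8,0.085],[0.043,-0.041,0.110,12.8,0.085]]' 70
python3 drive.py '[[0,0,0.010,0,0.085],[0,0,0.020,0,0.085],[0,0,0.020,0,0.085],[0,0,0.020,0,0.085],[0,0,0.020,0,0.085]]'
python3 drive.py '[[0,0,0,0,0.03],[0,0,0,0,0.03],[0,0,0,0,0.03],[0,0,0,0,0.03],[0,0,0,0,0.03]]' 70
python3 drive.py '[[0,0,0,0,0.03],[0,0,0,0,0.03],[0,0,0,0,0.03],[0,0,-0.010,0,0.03],[0,0,-0.02,0,0.03]]'
python3 drive.py '[[0,0,-0.03,0,0.03],[0,0,-0.06,0,0.03],[0,0,-0.08,0,0.03],[0,0,-0.08,0,0.03],[0,0,-0.08,0,0.03]]'
python3 - <<'E'
from h import *
im,i=snap("side","s6.png"); cv2.imwrite('pics/c6.png',cv2.resize(im[100:340,220:460],None,fx=2.4,fy=2.4))
snap("wrist","w6.png")
E
```

```text
time: 7.7
ee_pos: [0.555, -0.1036, 0.0588]
tcp_rot: [-179.1, 0.1, -10.9]
wrist_force: [0.7, 0.5, -1.2]
opening: 0.0848
grasp_force: 0.0
time: 8.12
ee_pos: [0.5549, -0.1028, 0.0441]
tcp_rot: [-179.0, 0.0, -10.9]
wrist_force: [-9.7, 2.5, 15.9]
opening: 0.0853
grasp_force: 7.6
time: 8.53
ee_pos: [0.5616, -0.1027, 0.0564]
tcp_rot: [-179.0, -1.1, -10.8]
wrist_force: [-18.7, 26.9, 76.1]
opening: 0.0305
grasp_force: 36.7
time: 8.95
ee_pos: [0.5563, -0.1036, 0.0651]
tcp_rot: [-179.1, -0.2, -10.9]
wrist_force: [1.0, 0.7, -0.1]
opening: 0.03
grasp_force: 0.0
time: 9.37
ee_pos: [0.5555, -0.105, 0.1432]
tcp_rot: [-179.1, -0.1, -10.9]
wrist_force: [-0.1, 0.3, -0.1]
opening: 0.0304
grasp_force: 0.0
```

View pics/c6.png

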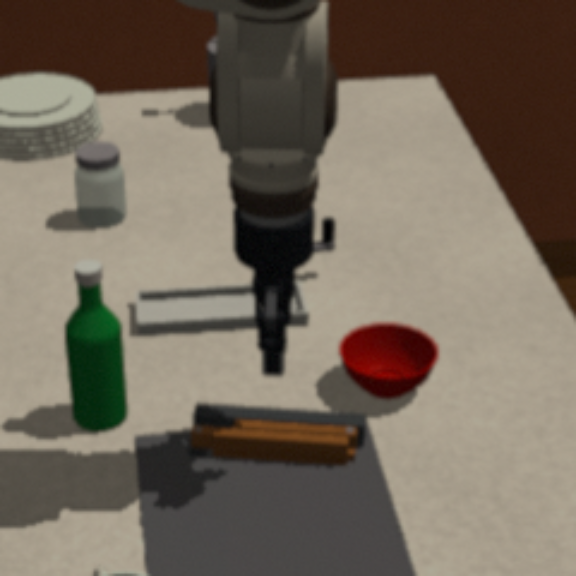

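The tool stopped short of its target: y was −0.104 instead of −0.083. The fingers came down on the packet and slipped off it. In this view the packet at (280,435) still looks folded and on the mat, and the bystanders are untouched. I'll back off and re-measure.

```bash
python3 drive.py '[[-0.015,0.01,-0.01,0,0.085],[-0.036,0.027,-0.03,0,0.085],[-0.056,0.027,-0.03,0,0.085],[-0.056,0.027,-0.03,0,0.085],[-0.056,0.027,-0.03,0,0.085]]'
python3 drive.py '[[0,0,0,0,0.085],[0,0,0,0,0.085]]'|head -3
cat > meas.py <<'E'
from h import *
def meas(f):
    im,i=snap("wrist",f)
    hsv=cv2.cvtColor(im,cv2.COLOR_BGR2HSV)
    m=cv2.inRange(hsv,(5,120,60),(20,255,255));m[330:]=0
    cs,_=cv2.findContours(m,0,2)
    for c in cs:
        if cv2.contourArea(c)<300: continue
        q=np.array([onz(i,*p[0],.033)[:2]*1000 for p in c],np.float32)
        r=cv2.minAreaRect(q);print(np.round(r[0],1),np.round(r[1],1),round(r[2],1))
    return im,i
E
python3 - <<'E'
from meas import *
im,i=meas("w7.png")
cv2.imwrite('pics/c7.png',cv2.resize(im[0:300,120:440],None,fx=1.8,fy=1.8))
E
```

```text
time: 9.88
ee_pos: [0.494, -0.1211, 0.1707]
tcp_rot: [-179.1, 0.1, -10.9]
wrist_force: [0.2, -0.2, -0.4]
opening: 0.0847
grasp_force: 0.0
time: 10.05
ee_pos: [0.4949, -0.1208, 0.1705]
tcp_rot: [-179.1, 0.1, -10.9]
[ 551.4 -108.8] [ 14.4 164.1] 76.3
[577.5 -98.9] [ 14.1 126.5] 76.1
```

View pics/c7.png

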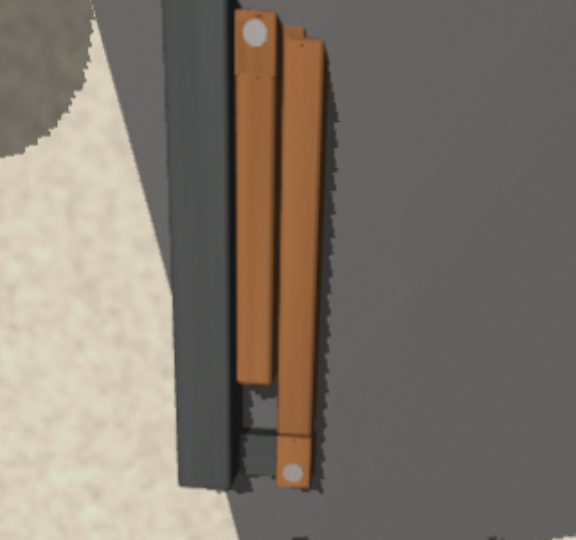

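The packet is still folded, with all three bars parallel in the crop. It has moved about 7.5 mm towards −y and its yaw is now −13.8°.

```bash
python3 drive.py '[[0.02,-0.014,0,1,0.085],[0.039,-0.028,0,2,0.085],[0.058,-0.042,0,2.9,0.085],[0.058,-0.042,0,2.9,0.085],[0.058,-0.042,0,2.9,0.085]]'
python3 drive.py '[[0,0,0.02,0,0.085],[0,0,0.04,0,0.085],[0,0,0.06,0,0.085],[0,0,0.08,0,0.085],[0,0,0.08,0,0.085]]'
```

```text
time: 10.52
ee_pos: [0.5557, -0.1103, 0.1709]
tcp_rot: [-178.3, 0.2, -12.0]
wrist_force: [-0.3, 0.1, 0.2]
opening: 0.0845
grasp_force: 0.0
time: 10.93
ee_pos: [0.5529, -0.1088, 0.088]
tcp_rot: [-178.2, 0.4, -11.9]
wrist_force: [-0.4, -0.1, -0.3]
opening: 0.0852
grasp_force: 0.0
```

Run:
```python
from h import *
o=bot.get_obs();print(o["q"].round(2),o["ee_pos"],o["tcp_rot"])
```

```text
[-11.95   7.3   -6.03  77.11   1.77 179.94] [ 0.5528597  -0.10879862  0.08803701] [-178.22530152    0.43663188  -11.89654912]
```
q6 at 180 limit! So mapping: q6 ~ 180 here, so yaw = q1+... hmm at start q1=-63.5, q6=90, yaw 26.5; now q1=-12, yaw -12, q6=180. So yaw = q1 + q6... = -12+180=168?? Not -12. Then yaw = q1 +180 - q6 : start -63.5+180-90=26.5 ✓.; now -12+0=-12 ✓. So q6 limited at 180: use half turn: yaw -13.8+180=166.2 → q6= q1+180-166.2 = ~4. Need to turn by 180° : direction: yaw increase means q6 decrease: turn about tool z negative (yaw up): -180 → 25+ rows. Camera flips to the other side then. Tray: at (0.53,.16) q1=+17; with yaw 166: q6=17+180-166=31 fine. Good.

Joint 6 is at its 180° limit, and that caused both the shortfall and a 1.8° tilt. The grasp is symmetric, so I'll raise the arm and turn joint 6 to the far side. I'll use the opposite limit to undo the tilt, then work half-turned.

```bash
python3 drive.py '[[0,0,-0.03,0,0.085],[0,0,-0.06,0,0.085],[0,0,-0.09,0,0.085],[0,0,-0.10,-4,0.085],[0,0,-0.10,-11,0.085]]' >/dev/null
python3 drive.py '[[0,0,0,-7,0.085],[0,0,0,-14,0.085],[0,0,0,-21,0.085],[0,0,0,-28,0.085],[0,0,0,-35,0.085]]' >/dev/null
python3 drive.py '[[0,0,0,-7,0.085],[0,0,0,-14,0.085],[0,0,0,-21,0.085],[0,0,0,-28,0.085],[0,0,0,-35,0.085]]' >/dev/null
python3 drive.py '[[0,0,0,-7,0.085],[0,0,0,-14,0.085],[0,0,0,-21,0.085],[0,0,0,-28,0.085],[0,0,0,-35,0.085]]' >/dev/null
python3 drive.py '[[0,0,0,-7,0.085],[0,0,0,-14,0.085],[0,0,0,-21,0.085],[0,0,0,-28,0.085],[0,0,0,-35,0.085]]'
python3 drive.py '[[0,0,0,-7,0.085],[0,0,0,-14,0.085],[0,0,0,-21,0.085],[0,0,0,-28,0.085],[0,0,0,-35,0.085]]' >/dev/null
python3 drive.py '[[0,0,0,-7,0.085],[0,0,0,-14,0.085],[0,0,0,-21,0.085],[0,0,0,-28,0.085],[0,0,0,-35,0.085]]' >/dev/null
python3 drive.py '[[0,0,0,-7,0.085],[0,0,0,-14,0.085],[0,0,0,-21,0.085],[0,0,0,-28,0.085],[0,0,0,-35,0.085]]' >/dev/null
python3 drive.py '[[0,0,0,-7,0.085],[0,0,0,-14,0.085],[0,0,0,-21,0.085],[0,0,0,-28,0.085],[0,0,0,-35,0.085]]' >/dev/null
python3 drive.py '[[0,0,0,-7,0.085],[0,0,0,-14,0.085],[0,0,0,-21,0.085],[0,0,0,-28,0.085],[0,0,0,-35,0.085]]' >/dev/null
python3 drive.py '[[0,0,0,-7,0.085],[0,0,0,-14,0.085],[0,0,0,-21,0.085],[0,0,0,-28,0.085],[0,0,0,-32,0.085]]'
```

Run:
```python
from h import *
o=bot.get_obs();print(o["q"].round(2))
```

```text
time: 13.02
ee_pos: [0.5546, -0.1124, 0.1935]
tcp_rot: [178.5, -0.9, 139.5]
wrist_force: [-0.0, 0.8, -0.2]
opening: 0.0849
grasp_force: 0.0
time: 15.52
ee_pos: [0.5546, -0.1123, 0.1934]
tcp_rot: [-178.2, 0.1, -13.5]
wrist_force: [0.8, 0.3, -0.4]
opening: 0.0851
grasp_force: 0.0
[ -12.27    6.34    4.58   88.27    1.78 -178.76]
```

```bash
python3 drive.py '[[0,0.03,0,0,0.085],[0,0.06,0,0,0.085],[0,0.06,0,0,0.085],[0,0.06,0,0,0.085],[0,0.06,0,0,0.085]]'
python3 - <<'E'
from h import *
o=bot.get_obs();print(o["q"].round(2))
E
```

```text
time: 15.93
ee_pos: [0.5462, -0.15, 0.1907]
tcp_rot: [-179.1, 0.1, -15.8]
wrist_force: [-0.6, 0.8, 0.7]
opening: 0.0848
grasp_force: 0.0
[ -15.76    6.5     4.47   88.09    0.89 -179.95]
```

```bash
python3 drive.py '[[0,0.03,0,0,0.085],[0,0.044,0,0,0.085],[0,0.044,0,0,0.085],[0,0.044,0,0,0.085],[0,0.044,0,0,0.085]]'
python3 drive.py '[[0,0,0,7,0.085],[0,0,0,14,0.085],[0,0,0,21,0.085],[0,0,0,28,0.085],[0,0,0,35,0.085]]' >/dev/null
python3 drive.py '[[0,0,0,7,0.085],[0,0,0,14,0.085],[0,0,0,21,0.085],[0,0,0,28,0.085],[0,0,0,35,0.085]]' >/dev/null
python3 drive.py '[[0,0,0,7,0.085],[0,0,0,14,0.085],[0,0,0,21,0.085],[0,0,0,28,0.085],[0,0,0,35,0.085]]' >/dev/null
python3 drive.py '[[0,0,0,7,0.085],[0,0,0,14,0.085],[0,0,0,21,0.085],[0,0,0,28,0.085],[0,0,0,35,0.085]]' >/dev/null
python3 drive.py '[[0,0,0,7,0.085],[0,0,0,14,0.085],[0,0,0,21,0.085],[0,0,0,28,0.085],[0,0,0,35,0.085]]'
python3 - <<'E'
from h import *
o=bot.get_obs();print(o["q"].round(2))
E
```

```text
time: 16.35
ee_pos: [0.5407, -0.1721, 0.1896]
tcp_rot: [180.0, 0.2, -17.7]
wrist_force: [-0.9, -0.9, -0.1]
opening: 0.0848
grasp_force: 0.0
time: 18.43
ee_pos: [0.5408, -0.1718, 0.1896]
tcp_rot: [180.0, -0.2, 167.0]
wrist_force: [0.2, -0.5, 0.3]
opening: 0.0852
grasp_force: 0.0
[-1.762e+01  6.670e+00  4.530e+00  8.802e+01 -1.000e-02 -4.600e+00]
```

```bash
python3 drive.py '[[0,0.028,0,0.8,0.085],[0,0.056,0,0.8,0.085],[0,0.0834,0,0.8,0.085],[0,0.0834,0,0.8,0.085],[0,0.0834,0,0.8,0.085]]'
python3 drive.py '[[0,0,0.03,0,0.085],[0,0,0.05,0,0.085],[0,0,0.07,0,0.085],[0,0,0.09,0,0.085],[0,0,0.09,0,0.085]]'
python3 - <<'E'
from h import *
snap("wrist","w8.png")
E
```

```text
time: 18.85
ee_pos: [0.5593, -0.0893, 0.1896]
tcp_rot: [-180.0, -0.2, 166.7]
wrist_force: [0.6, -0.0, 0.8]
opening: 0.085
grasp_force: 0.0
time: 19.27
ee_pos: [0.5568, -0.0912, 0.0955]
tcp_rot: [-180.0, -0.5, 166.5]
wrist_force: [-0.4, 0.4, 0.3]
opening: 0.0849
grasp_force: 0.0
```

View pics/w8.png

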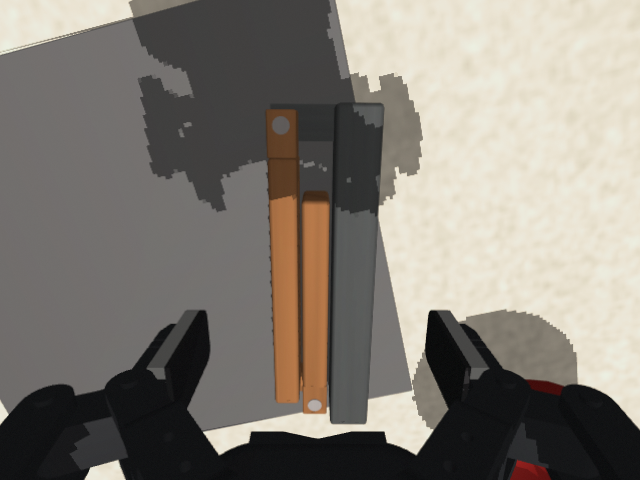

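The packet (columns 268-380) is centred between the open fingers (209-428), and it is parallel to the tool. I've now used my ten views, so from here I'll rely on numbers.

```bash
python3 drive.py '[[0,0,0.02,0,0.085],[0,0,0.04,0,0.085],[0,0,0.050,0,0.085],[0,0,0.055,0,0.085],[0,0,0.055,0,0.085]]'
python3 drive.py '[[0,0,0,0,0.03],[0,0,0,0,0.03],[0,0,0,0,0.03],[0,0,0,0,0.03],[0,0,0,0,0.03]]' 70
python3 drive.py '[[0,0,0,0,0.03],[0,0,0,0,0.03],[0,0,0,0,0.03],[0,0,0,0,0.03],[0,0,0,0,0.03]]'
python3 - <<'E'
from h import *
im,i=snap("wrist","w9.png");snap("side","s9.png")
# tray measure in side + scene, colour stats
o=bot.get_obs();print(o["ee_pos"])
E
```

```text
time: 19.73
ee_pos: [0.5585, -0.0909, 0.0446]
tcp_rot: [-180.0, -0.2, 166.5]
wrist_force: [-0.3, 0.3, -0.7]
opening: 0.0851
grasp_force: 0.0
time: 20.15
ee_pos: [0.5598, -0.0905, 0.0468]
tcp_rot: [179.9, 0.0, 166.5]
wrist_force: [-1.0, 3.5, 8.6]
opening: 0.0512
grasp_force: 74.0
time: 20.57
ee_pos: [0.5598, -0.0905, 0.0468]
tcp_rot: [179.9, 0.0, 166.5]
wrist_force: [-1.2, 2.9, 8.3]
opening: 0.0505
grasp_force: 74.0
[ 0.55977848 -0.09048843  0.04676515]
```

The grip is shallow and high: opening 50.5 mm, with 8 N pushing up. I'll reopen, go about 9 mm lower and regrip.

```bash
python3 drive.py '[[0,0,0,0,0.085],[0,0,0,0,0.085],[0,0,0,0,0.085],[0,0,0,0,0.085],[0,0,0,0,0.085]]'
python3 drive.py '[[0,0,0.004,0,0.085],[0,0,0.006,0,0.085],[0,0,0.006,0,0.085],[0,0,0.006,0,0.085]]'
python3 drive.py '[[0,0,0,0,0.045],[0,0,0,0,0.045],[0,0,0,0,0.045],[0,0,0,0,0.045],[0,0,0,0,0.045]]' 50
python3 drive.py '[[0,0,0,0,0.045],[0,0,0,0,0.045],[0,0,0,0,0.045]]'
```

```text
time: 21.08
ee_pos: [0.5586, -0.0908, 0.0445]
tcp_rot: [-180.0, -0.2, 166.5]
wrist_force: [0.2, 0.1, 0.5]
opening: 0.0852
grasp_force: 0.0
time: 21.42
ee_pos: [0.5584, -0.0907, 0.0382]
tcp_rot: [-180.0, -0.2, 166.5]
wrist_force: [-0.2, 0.3, -0.1]
opening: 0.0849
grasp_force: 0.0
time: 21.83
ee_pos: [0.559, -0.0905, 0.0392]
tcp_rot: [180.0, -0.1, 166.5]
wrist_force: [-0.5, 2.9, 4.8]
opening: 0.052
grasp_force: 55.4
time: 22.08
ee_pos: [0.559, -0.0906, 0.0392]
tcp_rot: [180.0, -0.1, 166.5]
wrist_force: [-0.5, 2.3, 6.3]
opening: 0.0521
grasp_force: 55.5
```

```bash
python3 drive.py '[[0,0,-0.005,0,0.045],[0,0,-0.012,0,0.045],[0,0,-0.02,0,0.045],[0,0,-0.02,0,0.045],[0,0,-0.02,0,0.045]]' 60
python3 drive.py '[[0,0,-0.02,0,0.045],[0,0,-0.04,0,0.045],[0,0,-0.06,0,0.045],[0,0,-0.07,0,0.045],[0,0,-0.07,0,0.045]]'
python3 - <<'E'
from h import *
print(bot.get_obs()["torque"].round(2))
im,i=snap("side","s10.png");w,wi=snap("wrist","w10.png");sc,ci=snap("scene","c10.png")
# tray rim: light low-saturation grey against beige
for n,I,inf,box in(("side",im,i,(240,180,380,260)),("scene",sc,ci,(330,240,440,330))):
    x0,y0,x1,y1=box
    h=cv2.cvtColor(I,cv2.COLOR_BGR2HSV)[y0:y1,x0:x1]
    print(n); 
    for v in range(y0+10,y1,8 if n=="side" else 14): print(v,[tuple(int(k) for k in I[v,u]) for u in range(x0+10,x1,16)])
E
```

```text
time: 22.5
ee_pos: [0.5589, -0.0909, 0.059]
tcp_rot: [-180.0, -0.1, 166.5]
wrist_force: [0.3, 0.2, -8.0]
opening: 0.0519
grasp_force: 65.7
time: 22.92
ee_pos: [0.56, -0.091, 0.1308]
tcp_rot: [180.0, 0.0, 166.5]
wrist_force: [0.0, -0.1, -6.0]
opening: 0.0516
grasp_force: 65.9
[-0.13 -0.06  0.05]
side
190 [(72, 80, 86), (67, 75, 72), (142, 160, 169), (142, 161, 170), (142, 159, 169), (16, 19, 25), (32, 35, 36), (143, 160, 170), (143, 161, 171)]
198 [(143, 162, 171), (142, 161, 170), (144, 162, 173), (144, 162, 171), (145, 163, 173), (8, 6, 2), (14, 13, 12), (139, 155, 166), (141, 159, 168)]
206 [(143, 161, 170), (146, 165, 174), (147, 166, 176), (144, 163, 172), (144, 162, 172), (9, 8, 6), (15, 14, 12), (145, 162, 172), (141, 159, 168)]
214 [(136, 153, 162), (147, 166, 175), (146, 165, 174), (145, 164, 174), (146, 164, 174), (10, 7, 6), (102, 115, 123), (145, 163, 174), (141, 159, 169)]
222 [(147, 165, 175), (146, 165, 174), (75, 81, 83), (56, 62, 62), (78, 85, 87), (18, 18, 17), (146, 162, 167), (148, 167, 175), (140, 158, 168)]
230 [(74, 96, 87), (71, 112, 76), (149, 161, 164), (149,
[... 541 characters left out ...]
159, 180, 190), (160, 179, 189), (158, 179, 189), (159, 179, 190), (158, 180, 189)]
264 [(162, 185, 195), (157, 177, 189), (158, 177, 186), (165, 179, 184), (143, 156, 158), (165, 185, 196), (163, 184, 194)]
278 [(159, 178, 190), (161, 182, 192), (153, 165, 167), (165, 181, 184), (123, 136, 143), (163, 185, 194), (165, 184, 196)]
292 [(161, 182, 194), (143, 157, 159), (167, 181, 185), (124, 132, 137), (163, 185, 194), (160, 181, 191), (164, 183, 193)]
306 [(165, 187, 196), (164, 186, 196), (163, 183, 192), (55, 62, 66), (160, 181, 191), (160, 182, 191), (159, 178, 187)]
320 [(159, 181, 192), (162, 183, 192), (158, 180, 190), (151, 169, 178), (164, 185, 194), (160, 179, 188), (159, 179, 188)]
```

Held: about 7 N of weight, opening 52 mm, and little moment. I'll rise, move beside the tray, turn to its approximate yaw and measure it with the wrist camera.

```bash
python3 drive.py '[[0,0,-0.03,0,0.045],[0,0,-0.06,0,0.045],[0,0,-0.09,0,0.045],[0,0,-0.12,0,0.045],[0,0,-0.13,0,0.045]]' >/dev/null
python3 drive.py '[[0.01,0.025,0,-1.8,0.045],[0.02,0.05,0,-3.6,0.045],[0.03,0.075,0,-5.4,0.045],[0.04,0.10,0,-7.2,0.045],[0.05,0.122,0,-9,0.045]]' > /dev/null
python3 drive.py '[[0,0,0,0,0.045],[0,0,0,0,0.045]]'
cat > tray.py <<'E'
from h import *
def tray(im,i,thr=33,lo=0,hi=640,top=0,bot_=480):
    h=cv2.cvtColor(cv2.GaussianBlur(im,(3,3),0),cv2.COLOR_BGR2HSV)
    m=((h[:,:,1]<thr)&(h[:,:,2]>90)).astype(np.uint8)*255
    m[:,:lo]=0;m[:,hi:]=0;m[:top]=0;m[bot_:]=0
    m=cv2.morphologyEx(m,cv2.MORPH_CLOSE,np.ones((7,7)));m=cv2.morphologyEx(m,cv2.MORPH_OPEN,np.ones((3,3)))
    cs,_=cv2.findContours(m,0,2)
    for c in sorted(cs,key=cv2.contourArea)[-4:]:
        if cv2.contourArea(c)<200: continue
        q=np.array([onz(i,*p[0],.018)[:2]*1000 for p in c],np.float32)
        r=cv2.minAreaRect(q);print(cv2.contourArea(c),cv2.boundingRect(c),np.round(r[0],1),np.round(r[1],1),round(r[2],1),np.round(cv2.boxPoints(cv2.minAreaRect(c)),0).tolist())
E
python3 - <<'E'
from tray import *
im,i=snap("wrist","w11.png")
print(proj(i,(.53,.16,.018)),proj(i,(.43,.17,.018)),proj(i,(.63,.155,.018)),proj(i,(.65,.235,.078)))
tray(im,i,lo=380)
print("side");tray(cv2.imread('pics/side0.png'),bot.camera_info("side"),lo=265,hi=380,top=180,bot_=250)
print("scene");tray(cv2.imread('pics/scene0.png'),bot.camera_info("scene"),lo=340,hi=440,top=245,bot_=330)
E
```

```text
time: 24.07
ee_pos: [0.5387, 0.0405, 0.2567]
tcp_rot: [-180.0, -0.3, 175.6]
wrist_force: [0.7, 0.6, -7.6]
opening: 0.0516
grasp_force: 66.9
[443.45733648 186.03359122] [458.27695091  70.18250952] [436.0973614  282.93232886] [547.02721454 325.64998561]
653.5 (380, 371, 17, 70) [781.9 103.2] [17.7 96.8] 85.4 [[379.0, 440.0], [383.0, 371.0], [398.0, 372.0], [394.0, 441.0]]
1443.0 (449, 433, 50, 47) [863.  205.7] [61.1 74. ] 88.8 [[449.0, 433.0], [498.0, 433.0], [498.0, 479.0], [449.0, 479.0]]
94368.5 (380, 0, 260, 472) [639.2 232.5] [571.2 247.8] 10.0 [[380.0, 0.0], [639.0, 0.0], [639.0, 471.0], [380.0, 471.0]]
side
949.0 (276, 217, 72, 19) [529.5 170.8] [ 81.8 202.8] 88.6 [[275.0, 220.0], [346.0, 216.0], [347.0, 231.0], [276.0, 235.0]]
scene
1542.5 (353, 255, 60, 51) [538.2 190.3] [100.7 222.4] 89.8 [[351.0, 294.0], [395.0, 246.0], [421.0, 270.0], [376.0, 318.0]]
```

Run:
```python
from h import *
im=cv2.imread('pics/w11.png');h=cv2.cvtColor(cv2.GaussianBlur(im,(3,3),0),cv2.COLOR_BGR2HSV)
for v in (100,186,260): 
    print(v,"S",h[v,360:560:4,1].tolist());print("V",h[v,360:560:4,2].tolist())
print("col 445 V",h[20:330:5,445,2].tolist(),"S",h[20:330:5,445,1].tolist())
```

```text
100 S [10, 5, 5, 5, 10, 5, 5, 5, 5, 5, 5, 29, 21, 23, 26, 20, 11, 10, 10, 9, 10, 10, 8, 10, 10, 8, 10, 11, 10, 9, 8, 10, 10, 9, 19, 18, 10, 18, 25, 20, 18, 20, 20, 25, 21, 17, 18, 22, 15, 19]
V [50, 51, 51, 51, 51, 51, 51, 53, 53, 51, 49, 168, 238, 238, 235, 76, 217, 240, 238, 239, 241, 240, 241, 239, 240, 241, 240, 239, 240, 242, 242, 239, 240, 242, 118, 85, 240, 237, 236, 238, 238, 238, 238, 237, 238, 238, 238, 237, 238, 238]
186 S [5, 5, 5, 5, 5, 0, 5, 5, 5, 9, 27, 24, 25, 19, 25, 17, 11, 14, 10, 11, 10, 10, 11, 12, 10, 10, 12, 14, 13, 12, 13, 11, 18, 20, 13, 21, 25, 23, 19, 23, 18, 19, 19, 23, 21, 18, 16, 23, 20, 23]
V [51, 51, 51, 51, 51, 51, 53, 52, 50, 58, 233, 237, 237, 238, 130, 120, 239, 236, 240, 238, 239, 240, 238, 238, 239, 238, 238, 238, 238, 238, 236, 240, 142, 77, 237, 236, 234, 238, 238, 237, 238, 238, 238, 237, 238, 238, 238, 238, 238, 238]
260 S [5, 5, 5, 10, 5, 10, 5, 5, 25, 20, 20, 24, 23, 17, 20, 10, 10, 11, 11, 11, 10, 11, 11, 10, 10, 11, 11, 12, 12, 13, 11, 19, 16, 14, 21, 21, 28, 33, 37, 22, 18, 17, 19, 16, 23, 21, 25, 25, 24, 17]
V [50, 51, 51, 51, 51, 52, 51, 50, 133, 238, 238, 237, 238, 236, 76, 232, 239, 240, 238, 239, 239, 239, 238, 239, 238, 238, 239, 238, 238, 238, 238, 82, 192, 238, 238, 238, 207, 138, 138, 83, 173, 180, 178, 177, 223, 238, 235, 236, 237, 238]
col 445 V [237, 238, 238, 232, 232, 237, 233, 235, 128, 127, 242, 201, 240, 240, 240, 240, 241, 241, 241, 241, 241, 241, 242, 242, 242, 242, 242, 242, 242, 241, 241, 241, 240, 240, 239, 239, 239, 238, 238, 238, 238, 238, 238, 238, 238, 238, 238, 239, 238, 236, 128, 91, 240, 238, 238, 238, 238, 238, 238, 236, 238, 238] S [24, 20, 20, 27, 26, 24, 27, 25, 36, 34, 9, 15, 10, 10, 10, 10, 10, 10, 10, 10, 8, 8, 9, 9, 9, 9, 8, 9, 9, 8, 10, 11, 10, 11, 10, 11, 11, 10, 11, 11, 11, 11, 11, 11, 11, 11, 11, 12, 10, 12, 22, 20, 11, 21, 18, 20, 18, 19, 18, 25, 17, 18]
```

```bash
cat > edge.py <<'E'
from h import *
def tr(p,a,b):  # subpixel rise through 185 after the darkest pixel in [a,b)
    k=a+int(np.argmin(p[a:b]))
    while p[k]<185: k+=1
    return k-1+(185-p[k-1])/(p[k]-p[k-1])
def edges(im,i,rows,lc,rc,cols,tc,bc):
    V=im.max(2).astype(float);z=.018
    L=np.array([onz(i,tr(V[v],*lc(v)),v,z)[:2] for v in rows]);R=np.array([onz(i,tr(V[v],*rc(v)),v,z)[:2] for v in rows])
    T=np.array([onz(i,u,tr(V[:,u],*tc),z)[:2] for u in cols]);B=np.array([onz(i,u,tr(V[:,u],*bc),z)[:2] for u in cols])
    return L,R,T,B
E
python3 - <<'E'
from edge import *
im=cv2.imread('pics/w11.png');i=bot.camera_info("wrist")
L,R,T,B=edges(im,i,range(90,265,10),lambda v:(408,434),lambda v:(478,512),range(432,480,5),(50,76),(262,284))
for n,E,k in(("L",L,0),("R",R,0),("T",T,1),("B",B,1)):
    p=np.polyfit(E[:,k],E[:,1-k],1);r=E[:,1-k]-np.polyval(p,E[:,k]);print(n,p.round(4),"ang",np.degrees(np.arctan(p[0])).round(2),"res mm",(1000*r).round(1).tolist(),E.mean(0).round(4))
E
```

```text
L [-0.0206  0.1488] ang -1.18 res mm [0.0, 0.1, -0.1, -0.1, 0.1, 0.1, -0.1, -0.0, 0.1, -0.0, -0.1, 0.0, 0.1, -0.0, -0.1, 0.0, 0.1, -0.1] [0.5204 0.1381]
R [0.1226 0.1474] ang 6.99 res mm [6.0, 4.9, 3.6, 2.4, 1.1, 0.0, -1.3, -2.5, -3.8, -5.2, -6.6, -8.1, -9.4, -10.7, -12.0, 29.9, 28.4, -16.8] [0.5263 0.2119]
T [0.0185 0.4245] ang 1.06 res mm [0.0, 0.0, -0.1, -0.0, 0.1, -0.0, -0.0, 0.1, -0.1, 0.0] [0.4275 0.166 ]
B [0.0231 0.6212] ang 1.32 res mm [-0.1, 0.0, 0.1, 0.1, -0.1, 0.1, 0.1, -0.0, -0.1, 0.0] [0.6252 0.1727]
```

Run:
```python
from edge import *
im=cv2.imread('pics/w11.png');i=bot.camera_info("wrist");V=im.max(2).astype(float)
E=np.array([onz(i,tr(V[v],478,504),v,.018)[:2] for v in range(90,200,10)]);p=np.polyfit(E[:,0],E[:,1],1);print("R",p,np.polyval(p,.5288),np.abs(E[:,1]-np.polyval(p,E[:,0])).max())
o=bot.get_obs();tcp=o["ee_pos"];yaw=np.radians(o["tcp_rot"][2])
h=cv2.cvtColor(im,cv2.COLOR_BGR2HSV);m=cv2.inRange(h,(5,110,50),(20,255,255))
cs,_=cv2.findContours(m,0,2)
for c in cs:
    if cv2.contourArea(c)<300: continue
    q=np.array([onz(i,*pp[0],tcp[2]-.0062)[:2]*1000 for pp in c],np.float32);r=cv2.minAreaRect(q)
    d=np.array(r[0])/1000-tcp[:2];u=np.array([np.cos(yaw),np.sin(yaw)]);n=np.array([-u[1],u[0]])
    print(cv2.boundingRect(c),np.round(r[0],1),np.round(r[1],1),round(r[2],1),"rel",1000*d@u,1000*d@n)
    b=cv2.boxPoints(r)/1000-tcp[:2];print((1000*b@u).round(1),(1000*b@n).round(1))
print(np.degrees(yaw),tcp)
# knob: dark blobs
for n,f,(x0,y0,x1,y1) in(("side","side0",(345,180,370,215)),("scene","scene0",(375,272,405,320))):
    I=cv2.imread(f'pics/{f}.png');g=I.max(2);mm=np.zeros_like(g);mm[y0:y1,x0:x1]=(g[y0:y1,x0:x1]<75)*255
    k,_,st,ce=cv2.connectedComponentsWithStats(mm);print(n,[(st[j].tolist(),ce[j].round(1).tolist()) for j in range(1,k) if st[j][4]>8])
```

```text
R [-0.01928696  0.21719562] 0.20699667754664733 0.00012476700400793073
(231, 99, 100, 340) [518.7  29.2] [ 31.1 132.1] 85.5 rel 19.31339078283015 12.074211112387976
[ 85.4 -46.7 -46.7  85.4] [27.6 27.6 -3.5 -3.5]
175.537707003155 [0.53888328 0.03972715 0.2568918 ]
side [([354, 191, 5, 13, 49], [356.3, 197.1])]
scene [([386, 295, 7, 12, 66], [388.8, 300.6])]
```

Tray centre is (0.529, 0.175) with yaw −1.15°, and all four edges agree to within 0.5 mm. The held packet is within 1 mm of the TCP. I'll go over the tray and lower.

```bash
python3 drive.py '[[0.005,0.033,0,-0.8,0.045],[0.010,0.067,0,-1.6,0.045],[0.015,0.100,0,-2.4,0.045],[0.0204,0.1338,0,-3.3,0.045],[0.0204,0.1338,0,-3.3,0.045]]' >/dev/null
python3 drive.py '[[0,0,0,0,0.045],[0,0,0.03,0,0.045],[0,0,0.065,0,0.045],[0,0,0.10,0,0.045],[0,0,0.10,0,0.045]]'
python3 drive.py '[[0,0,0.02,0,0.045],[0,0,0.04,0,0.045],[0,0,0.06,0,0.045],[0,0,0.08,0,0.045],[0,0,0.08,0,0.045]]'
python3 drive.py '[[0,0,0,0,0.045],[0,0,0,0,0.045]]'
python3 - <<'E'
from h import *
s=bot.camera_info("side");c=bot.camera_info("scene")
o1,d1=ray(s,356.3,197.1);o2,d2=ray(c,388.8,300.6)
t=np.linalg.lstsq(np.c_[d1,-d2],o2-o1,rcond=None)[0];a=o1+d1*t[0];b=o2+d2*t[1];print("knob",a,b)
print(onz(s,356,190.5,.078),onz(c,389.5,295,.078))
p=np.array([.5848,.2238]);print(np.linalg.norm((a+b)[:2]/2-p),np.degrees(np.arctan2(*((a+b)[:2]/2-p)[::-1])))
E
```

```text
time: 24.95
ee_pos: [0.526, 0.1718, 0.1504]
tcp_rot: [-179.8, -0.8, 178.7]
wrist_force: [-1.8, 0.2, -9.5]
opening: 0.0517
grasp_force: 67.3
time: 25.37
ee_pos: [0.5277, 0.1729, 0.0761]
tcp_rot: [-179.9, -0.4, 178.7]
wrist_force: [-1.0, 0.5, -8.6]
opening: 0.0517
grasp_force: 67.3
time: 25.53
ee_pos: [0.5299, 0.1742, 0.0809]
tcp_rot: [179.9, -0.0, 178.7]
wrist_force: [0.2, 0.0, -6.6]
opening: 0.0519
grasp_force: 67.4
knob [0.67270024 0.24833908 0.05620645] [0.6669775  0.25232342 0.06132379]
[0.67148309 0.24931487 0.078     ] [0.66758083 0.25274751 0.078     ]
0.08908151653691983 17.32738081207179
```

```bash
python3 drive.py '[[0,0.0008,0.010,0,0.045],[0,0.0008,0.018,0,0.045],[0,0.0008,0.024,0,0.045],[0,0.0008,0.028,0,0.045],[0,0.0008,0.028,0,0.045]]'
python3 drive.py '[[0,0,0.002,0,0.045],[0,0,0.004,0,0.045],[0,0,0.006,0,0.045],[0,0,0.007,0,0.045],[0,0,0.007,0,0.045]]'
python3 drive.py '[[0,0,0.001,0,0.045],[0,0,0.002,0,0.045],[0,0,0.002,0,0.045],[0,0,0.002,0,0.045]]'
```

```text
time: 25.95
ee_pos: [0.5281, 0.1752, 0.0495]
tcp_rot: [-180.0, -0.3, 178.8]
wrist_force: [-1.1, 0.2, -8.0]
opening: 0.0517
grasp_force: 67.3
time: 26.37
ee_pos: [0.5287, 0.1753, 0.0436]
tcp_rot: [180.0, -0.2, 178.8]
wrist_force: [-0.3, -0.2, -7.2]
opening: 0.0515
grasp_force: 67.3
time: 26.7
ee_pos: [0.5289, 0.1754, 0.0423]
tcp_rot: [180.0, -0.1, 178.8]
wrist_force: [-1.0, 0.2, -1.0]
opening: 0.0518
grasp_force: 67.9
```

```bash
python3 drive.py '[[0,0,0.0005,0,0.045],[0,0,0.001,0,0.045],[0,0,0.001,0,0.045]]'
python3 drive.py '[[0,0,0,0,0.056],[0,0,0,0,0.06],[0,0,0,0,0.07],[0,0,0,0,0.08],[0,0,0,0,0.08]]'
python3 drive.py '[[0,0,-0.02,0,0.08],[0,0,-0.05,0,0.08],[0,0,-0.09,0,0.08],[0,0,-0.13,0,0.06],[0,0,-0.15,0,0.04]]'
python3 drive.py '[[0,0,0,0,0.035],[0,0,0,0,0.035],[0,0,0,0,0.035]]'
python3 - <<'E'
from h import *
im,i=snap("wrist","w12.png");o=bot.get_obs();print(o["ee_pos"],o["q"].round(1))
h=cv2.cvtColor(im,cv2.COLOR_BGR2HSV);m=cv2.inRange(h,(5,110,50),(20,255,255));m[400:]=0
cs,_=cv2.findContours(m,0,2);c0=np.array([529,175.]);y=np.radians(178.85);u=np.array([np.cos(y),np.sin(y)]);n=np.array([-u[1],u[0]])
for c in cs:
    if cv2.contourArea(c)<300: continue
    q=np.array([onz(i,*p[0],.036)[:2]*1000 for p in c],np.float32);r=cv2.minAreaRect(q);b=cv2.boxPoints(r)-c0
    print(cv2.boundingRect(c),np.round(r[1],1),round(r[2],1),(b@u).round(1),(b@n).round(1))
print(proj(i,(.67,.25,.078)),proj(i,(.585,.134,.078)))
E
```

```text
time: 26.95
ee_pos: [0.5289, 0.1754, 0.0423]
tcp_rot: [180.0, -0.1, 178.8]
wrist_force: [-6.1, -2.4, 8.3]
opening: 0.0513
grasp_force: 69.3
time: 27.37
ee_pos: [0.5289, 0.1754, 0.0409]
tcp_rot: [180.0, -0.1, 178.8]
wrist_force: [-0.7, -0.0, -0.3]
opening: 0.0803
grasp_force: 0.0
time: 27.78
ee_pos: [0.5301, 0.1756, 0.1959]
tcp_rot: [179.9, 0.1, 178.8]
wrist_force: [1.3, -0.5, 0.8]
opening: 0.0578
grasp_force: 0.0
time: 28.03
ee_pos: [0.529, 0.1752, 0.19]
tcp_rot: [180.0, -0.2, 178.8]
wrist_force: [0.8, 0.9, -0.9]
opening: 0.0351
grasp_force: 0.0
[0.52875594 0.17510924 0.18943989] [18.3  5.3  3.  88.   0.1 19.5]
(280, 109, 45, 219) [ 30.8 168.3] 88.6 [ 85.1 -83.2 -83.4  84.9] [26.4 27.2 -3.6 -4.4]
[421.46976645 422.01115836] [260.49791004 325.44664734]
```

The packet sits flat and centred in the pocket. Next is the keeper: I'll cage the knob at (0.670, 0.250) loosely between the fingers and sweep it clockwise about (0.585, 0.224).

```bash
python3 drive.py '[[-0.035,0.02,0,-4.6,0.04],[-0.07,0.039,0,-9.2,0.04],[-0.105,0.058,0,-13.8,0.04],[-0.139,0.078,0,-18.5,0.04],[-0.139,0.078,0,-18.5,0.04]]'
python3 drive.py '[[0,0,0,0,0.04],[0,0,0,0,0.04]]'
python3 - <<'E'
from h import *
im,i=snap("wrist","w13.png");print(bot.get_obs()["q"].round(1))
print(proj(i,(.67,.25,.078)))
g=im.max(2)
for v in range(300,400,12): print(v,g[v,240:400:5].tolist())
E
```

```text
time: 28.5
ee_pos: [0.6742, 0.2531, 0.1812]
tcp_rot: [179.9, -0.6, -162.4]
wrist_force: [-0.2, -0.0, -2.1]
opening: 0.0403
grasp_force: 0.0
time: 28.67
ee_pos: [0.6692, 0.2501, 0.1883]
tcp_rot: [179.9, -0.4, -162.7]
wrist_force: [0.0, 0.6, 1.7]
opening: 0.0399
grasp_force: 0.0
[20.5 28.4 31.5 93.4  0.1  3.2]
[317.44582363 250.24889185]
300 [148, 149, 48, 36, 35, 7, 148, 145, 147, 154, 150, 147, 146, 150, 148, 144, 154, 142, 155, 149, 151, 150, 145, 154, 148, 137, 6, 35, 35, 88, 152, 154]
312 [8, 24, 35, 36, 8, 5, 126, 152, 155, 155, 155, 154, 154, 154, 154, 152, 154, 150, 144, 155, 154, 155, 151, 145, 147, 100, 4, 6, 35, 35, 10, 7]
324 [15, 36, 36, 22, 7, 6, 90, 149, 151, 151, 151, 145, 150, 151, 151, 149, 151, 152, 153, 149, 153, 150, 154, 146, 152, 35, 6, 5, 30, 36, 35, 5]
336 [35, 36, 34, 7, 7, 8, 89, 153, 155, 146, 150, 152, 146, 150, 151, 154, 148, 153, 150, 150, 144, 149, 148, 155, 153, 26, 5, 5, 6, 36, 36, 36]
348 [14, 58, 11, 6, 6, 6, 155, 154, 152, 154, 152, 146, 151, 153, 153, 152, 154, 151, 154, 151, 154, 154, 150, 153, 147, 143, 4, 7, 5, 25, 56, 9]
360 [7, 7, 9, 9, 7, 22, 154, 154, 154, 154, 152, 150, 151, 155, 154, 152, 150, 148, 151, 154, 155, 155, 152, 153, 154, 152, 7, 4, 11, 5, 5, 6]
372 [7, 5, 8, 12, 5, 153, 154, 155, 155, 154, 155, 153, 154, 151, 152, 149, 148, 152, 153, 150, 155, 151, 154, 152, 155, 154, 146, 5, 10, 8, 9, 8]
384 [3, 8, 8, 10, 23, 154, 152, 145, 153, 153, 152, 155, 155, 153, 154, 154, 151, 150, 153, 154, 149, 150, 151, 154, 153, 154, 154, 5, 15, 6, 5, 7]
396 [6, 9, 10, 28, 154, 154, 154, 154, 155, 151, 154, 153, 155, 155, 154, 154, 154, 153, 150, 150, 155, 155, 148, 150, 154, 153, 150, 150, 28, 9, 10, 8]
```

Now I'll find the dark knob near (317,250) in this wrist frame.

Run:
```python
from h import *
im=cv2.imread('pics/w13.png');i=bot.camera_info("wrist");g=im.max(2);m=np.zeros_like(g);m[150:300,250:400]=(g[150:300,250:400]<70)*255
k,_,st,ce=cv2.connectedComponentsWithStats(m)
for j in range(1,k):
    if st[j][4]>60:
        x,y,w,h,a=st[j];print(st[j].tolist(),ce[j].round(1),"top",onz(i,x+w/2,y+h-12,.078).round(4),"ctr",onz(i,*ce[j],.063).round(4))
for v in range(170,290,8): print(v,g[v,270:370:5].tolist())
```

```text
[308, 150, 7, 16, 66] [309.8 156. ] top [0.6135 0.2286 0.078 ] ctr [0.6164 0.2282 0.063 ]
[306, 207, 25, 55, 1025] [318.7 236.2] top [0.6702 0.2506 0.078 ] ctr [0.6657 0.2495 0.063 ]
170 [158, 154, 155, 154, 148, 154, 154, 154, 116, 113, 110, 109, 75, 79, 148, 142, 147, 154, 154, 151]
178 [155, 154, 151, 153, 155, 154, 155, 155, 117, 114, 110, 111, 71, 83, 150, 153, 144, 154, 155, 154]
186 [155, 155, 154, 151, 152, 155, 150, 155, 118, 114, 111, 110, 67, 80, 154, 152, 154, 154, 154, 154]
194 [155, 155, 155, 156, 155, 154, 155, 155, 118, 114, 111, 110, 68, 78, 155, 154, 155, 155, 154, 154]
202 [155, 154, 154, 155, 155, 154, 153, 153, 120, 115, 111, 110, 68, 154, 153, 155, 153, 154, 154, 154]
210 [153, 153, 153, 154, 151, 154, 153, 155, 120, 115, 55, 55, 131, 153, 153, 155, 154, 150, 152, 154]
218 [152, 151, 148, 155, 154, 148, 154, 155, 121, 55, 54, 53, 145, 154, 155, 155, 153, 154, 151, 154]
226 [154, 154, 151, 151, 152, 152, 151, 155, 56, 52, 51, 52, 148, 149, 152, 152, 155, 154, 155, 154]
234 [151, 150, 151, 149, 153, 153, 155, 148, 3, 2, 6, 4, 115, 154, 155, 154, 150, 152, 145, 152]
242 [154, 154, 154, 154, 155, 150, 154, 155, 2, 18, 17, 8, 111, 154, 154, 153, 154, 151, 151, 154]
250 [154, 154, 154, 153, 153, 155, 151, 140, 21, 21, 19, 17, 60, 149, 154, 154, 154, 153, 147, 151]
258 [154, 155, 150, 153, 154, 155, 151, 147, 55, 20, 20, 14, 152, 150, 150, 151, 150, 154, 154, 154]
266 [151, 154, 152, 154, 154, 155, 148, 150, 154, 153, 155, 152, 154, 153, 148, 150, 155, 155, 154, 152]
274 [155, 154, 152, 155, 154, 152, 155, 154, 150, 148, 154, 152, 152, 154, 146, 149, 155, 150, 155, 151]
282 [154, 154, 151, 151, 147, 151, 151, 152, 146, 149, 154, 144, 152, 149, 147, 153, 147, 153, 154, 151]
```

The knob is at (0.670, 0.251), right under the tool, and the lever is aligned with tool x. I'll descend, narrow the cage and sweep.

```bash
python3 drive.py '[[0,0,0.03,0,0.04],[0,0,0.06,0,0.04],[0,0,0.09,0,0.04],[0,0,0.110,0,0.04],[0,0,0.110,0,0.03]]'
python3 drive.py '[[0,0,0,0,0.03],[0.0006,0.010,0,6.4,0.03],[0.0022,0.0199,0,12.8,0.03],[0.005,0.0296,0,19.2,0.03],[0.005,0.0296,0,19.2,0.03]]'
```

```text
time: 29.13
ee_pos: [0.6664, 0.2489, 0.0771]
tcp_rot: [179.9, -0.5, -162.8]
wrist_force: [-1.0, -0.2, -0.3]
opening: 0.0303
grasp_force: 0.0
time: 29.55
ee_pos: [0.6559, 0.2786, 0.0844]
tcp_rot: [179.9, 0.1, 177.8]
wrist_force: [0.1, -0.4, 0.1]
opening: 0.0298
grasp_force: 0.0
```

Tool y pointed the other way at this yaw, so the lever opened slightly; it is still in range. I'll reverse that and sweep along −y.

```bash
python3 drive.py '[[-0.005,-0.009,0,-6.4,0.03],[-0.010,-0.018,0,-12.8,0.03],[-0.0145,-0.0264,0,-19.2,0.03],[-0.0145,-0.0264,0,-19.2,0.03],[-0.0145,-0.0264,0,-19.2,0.03]]'
python3 drive.py '[[0.0006,-0.010,0,6.4,0.03],[0.0022,-0.0199,0,12.8,0.03],[0.005,-0.0296,0,19.2,0.03],[0.005,-0.0296,0,19.2,0.03]]'
```

```text
time: 29.97
ee_pos: [0.6701, 0.2498, 0.0825]
tcp_rot: [179.9, -0.0, -162.8]
wrist_force: [0.3, 0.0, -0.1]
opening: 0.0301
grasp_force: 0.0
time: 30.3
ee_pos: [0.6737, 0.2195, 0.0815]
tcp_rot: [180.0, -0.1, 177.6]
wrist_force: [-0.4, -0.2, -0.9]
opening: 0.0303
grasp_force: 0.0
```

```bash
python3 drive.py '[[0.0006,-0.010,0,6.4,0.03],[0.0022,-0.0199,0,12.8,0.03],[0.005,-0.0296,0,19.2,0.03],[0.009,-0.0389,0,25.6,0.03],[0.0137,-0.0477,0,32,0.03]]'
python3 drive.py '[[0.0006,-0.010,0,6.4,0.03],[0.0022,-0.0199,0,12.8,0.03],[0.005,-0.0296,0,19.2,0.03],[0.009,-0.0389,0,25.6,0.03],[0.0137,-0.0477,0,32,0.03]]'
python3 drive.py '[[0.0006,-0.010,0,6.4,0.03],[0.0022,-0.0199,0,12.8,0.03],[0.005,-0.0296,0,19.2,0.03],[0.005,-0.0296,0,19.2,0.03]]'
python3 - <<'E'
from h import *
im,i=snap("wrist","w14.png");s,si=snap("side","s14.png")
g=s.max(2)
print("side pred shut",proj(si,(.5830,.1338,.063)))
o=bot.get_obs();print(o["ee_pos"],o["tcp_rot"])
E
```

```text
time: 30.72
ee_pos: [0.6581, 0.1738, 0.0811]
tcp_rot: [-180.0, -0.1, 145.9]
wrist_force: [-0.3, 0.2, -0.2]
opening: 0.0299
grasp_force: 0.3
time: 31.13
ee_pos: [0.62, 0.1418, 0.0812]
tcp_rot: [-179.9, -0.1, 113.9]
wrist_force: [0.4, 0.7, 0.1]
opening: 0.0299
grasp_force: 0.3
time: 31.47
ee_pos: [0.5901, 0.1343, 0.0815]
tcp_rot: [-179.9, -0.1, 94.7]
wrist_force: [-0.8, -0.6, -0.0]
opening: 0.0298
grasp_force: 0.0
side pred shut [331.39400763 217.30925973]
[0.59146381 0.13441459 0.08138949] [-1.79915416e+02 -5.68856487e-02  9.52095670e+01]
```

```bash
python3 drive.py '[[0.0002,-0.005,0,3,0.03],[0.0006,-0.010,0,5,0.03],[0.0012,-0.014,0,5,0.03],[0.0012,-0.014,0,5,0.03]]'
python3 drive.py '[[0,-0.002,0,0,0.03],[0,-0.004,0,0,0.03],[0,-0.004,0,0,0.03],[0,-0.004,0,0,0.03]]'
python3 drive.py '[[0,-0.002,0,0,0.03],[0,-0.003,0,0,0.03],[0,-0.003,0,0,0.03],[0,-0.003,0,0,0.03]]'
```

```text
time: 31.9
ee_pos: [0.5771, 0.1342, 0.0809]
tcp_rot: [-179.8, -0.0, 90.1]
wrist_force: [0.6, -0.3, -0.1]
opening: 0.0297
grasp_force: 0.0
time: 32.23
ee_pos: [0.5758, 0.1341, 0.081]
tcp_rot: [179.9, -0.1, 90.0]
wrist_force: [13.1, 0.4, -6.7]
opening: 0.03
grasp_force: 6.7
time: 32.57
ee_pos: [0.5752, 0.1342, 0.0812]
tcp_rot: [179.6, -0.1, 90.0]
wrist_force: [27.8, 0.8, -12.5]
opening: 0.0302
grasp_force: 13.4
```

The lever is firmly on its stop, with the knob at x≈0.583 as predicted for shut. I'll back off, rise, and check keeper and packet numerically.

```bash
python3 drive.py '[[0,0.007,0,0,0.03],[0,0.0135,0,0,0.036],[0,0.0135,0,0,0.04],[0,0.0135,-0.03,0,0.04],[0,0.0135,-0.06,0,0.04]]'
python3 drive.py '[[0,0,-0.04,0,0.04],[0,0,-0.08,0,0.04],[0,0,-0.10,0,0.04],[0,0,-0.10,0,0.04],[0,0,-0.10,0,0.04]]'
python3 - <<'E'
from h import *
im,i=snap("wrist","w15.png");c=np.array([529,175.])
p=proj(i,(.583,.1338,.078));print("pred knob top",p,bot.get_obs()["tcp_rot"])
g=im.max(2);x,y=map(int,p);m=np.zeros_like(g);x0,y0=max(x-45,0),max(y-45,0);m[y0:y+45,x0:x+45]=(g[y0:y+45,x0:x+45]<40)*255
k,_,st,ce=cv2.connectedComponentsWithStats(m)
for j in range(1,k):
    if st[j][4]>60: print(st[j].tolist(),onz(i,*ce[j],.063).round(4))
h=cv2.cvtColor(im,cv2.COLOR_BGR2HSV);m=cv2.inRange(h,(5,110,50),(20,255,255));cs,_=cv2.findContours(m,0,2)
yw=np.radians(-1.15);u=np.array([np.cos(yw),np.sin(yw)]);n=np.array([-u[1],u[0]])
for q in cs:
    if cv2.contourArea(q)>200:
        b=cv2.boxPoints(cv2.minAreaRect(np.array([onz(i,*t[0],.036)[:2]*1000 for t in q],np.float32)))-c;print("wood",(b@u).round(1),(b@n).round(1))
# bystanders before/after
for nme in("scene","side"):
    a=cv2.imread(f'pics/{nme}0.png');b,_=snap(nme,nme+"_end.png")
    for o,(l,hh) in dict(green=((50,120,30),(80,255,255)),red=((0,180,60),(4,255,255))).items():
        r=[]
        for I in(a,b):
            mm=cv2.inRange(cv2.cvtColor(I,cv2.COLOR_BGR2HSV),l,hh);ys,xs=np.nonzero(mm);r+=[len(xs),xs.mean().round(1),ys.mean().round(1)]
        print(nme,o,r)
    for o,(u0,v0,u1,v1) in (dict(mug=(225,170,270,212),jar=(480,245,520,298)) if nme=="scene" else dict(mug=(245,332,295,395),jar=(248,155,276,196))).items(): print(nme,o,"mean diff",cv2.absdiff(a,b)[v0:v1,u0:u1].mean().round(2))
E
```

```text
time: 32.98
ee_pos: [0.5824, 0.1335, 0.1392]
tcp_rot: [-179.5, 0.0, 89.9]
wrist_force: [0.7, 0.1, 1.2]
opening: 0.04
grasp_force: 0.0
time: 33.4
ee_pos: [0.5844, 0.134, 0.242]
tcp_rot: [-180.0, -0.1, 89.9]
wrist_force: [0.6, 0.4, -0.2]
opening: 0.0403
grasp_force: 0.0
pred knob top [316.69933019 222.85839749] [-1.79820617e+02 -3.16773208e-02  8.99316572e+01]
[307, 205, 19, 26, 400] [0.5823 0.1342 0.063 ]
wood [366.8 397.8 420.  389. ] [-232.6 -345.5 -339.4 -226.5]
wood [62.6 63.4 83.  82.2] [  4.  -26.7 -26.2   4.5]
wood [-85.5  45.2  45.3 -85.3] [-26.6 -27.2   4.2   4.7]
scene green [230, np.float64(349.4), np.float64(200.6), 222, np.float64(347.3), np.float64(208.7)]
scene red [606, np.float64(291.7), np.float64(278.3), 566, np.float64(292.0), np.float64(278.6)]
scene mug mean diff 6.0
scene jar mean diff 5.51
side green [1076, np.float64(259.5), np.float64(251.3), 1089, np.float64(259.6), np.float64(251.2)]
side red [714, np.float64(381.1), np.float64(247.2), 628, np.float64(379.7), np.float64(247.5)]
side mug mean diff 7.15
side jar mean diff 8.23
```

Keeper shut, packet seated and bystanders unmoved, so I'm handing in.

```bash
python3 -c "
from workcell import bot
print(bot.job_done())"
```

```text
the job is handed in; nothing more can be done
None
```

I folded the trivet in order (outer arm, then middle arm), lowered it flat into the cradle, swung the keeper fully shut and handed the job in at about 34 s; one early grasp missed and pushed the packet about 7 mm (peak wrist force 76 N), but no bystander appeared to move.

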